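# Fill the nut box, shut it and stack the tea tin

### The job

Pick up the measuring cup by its handle, pour all six walnuts into the open clear acrylic box, and stand the cup upright back on its cork trivet. Then flip the box's lid shut, and finally lower (do not drop) the tea tin onto the middle of the closed lid, upright and squarely, its long side along the lid's long side. Leave the jars, sugar bowl, spoon and strainer where they are.

Things in the scene. Friction and masses are not known exactly. Their poses are not given: they have to be found in the camera images.
- box: Clear acrylic box, fixed to the shelf, open on top: 140 mm along its own x, 160 mm along its own y, 80 mm high, walls and floor 4 to 5 mm. Origin: centre of its underside, z up. The lid is hinged along the top edge on its own +x side (the side away from the robot).
- lid (a joint): Angle of the box's flip-top lid in rad: 0 = shut flat on the rim, 1.57 = standing upright, stop at 2.15. Starts standing open, at 1.62 to 1.84. The hinge has a little friction and damping: near upright (about 1.3 to 1.85) the lid stays where it is left, below about 1.2 it sinks shut by itself in about a second.
- lid_hinge (a point): Middle of the lid's hinge line, on the box's top edge 80 mm up; the hinge runs along the box's y. Axes as the box's.
- lid_top (a point): Centre of the lid's upper (outer) face; it moves with the lid. The lid is clear acrylic, 140 (own x) x 160 mm (own y), 5 mm thick, with an 8 mm tab on its free edge; shut, its top is 85 mm above the shelf.
- cup: Steel measuring cup, holding the walnuts: 90 mm high, flaring from 82 mm across at the foot to 112 mm at the rim, wall 3 mm, 140 g. Origin: centre of its underside, z up. A straight level handle goes out along its own +x, from the cup's side to 142 mm from the cup's axis.
- cup_grip (a point): Grip point in the middle of the cup's handle, 110 mm from the cup's axis and 71 mm above its underside. The handle is a plain round bar, 20 mm thick. Axes as the cup's: x along the handle.
- trivet: Flat round cork trivet, fixed, 130 mm across, 8 mm thick, on which the cup starts. Origin: centre of its underside.
- tin: Closed metal tea tin, a plain rectangular block 60 mm (own x) x 100 mm (own y) x 70 mm high, 200 g. Origin: centre of its underside, z up.
- walnut1: Walnut, 27 mm across and 34 mm long, 12 g; starts in the cup. Origin: its centre.
- walnut2: Walnut, 27 mm across and 34 mm long, 12 g; starts in the cup. Origin: its centre.
- walnut3: Walnut, 27 mm across and 34 mm long, 12 g; starts in the cup. Origin: its centre.
- walnut4: Walnut, 27 mm across and 34 mm long, 12 g; starts in the cup. Origin: its centre.
- walnut5: Walnut, 27 mm across and 34 mm long, 12 g; starts in the cup. Origin: its centre.
- walnut6: Walnut, 27 mm across and 34 mm long, 12 g; starts in the cup. Origin: its centre.
- sugar_bowl: Bystander: round white ceramic sugar bowl with its lid shut, 104 mm across, 94 mm high. Origin: centre of its underside.
- jar1: Bystander: small glass jar with a purple screw lid, 56 mm across, 86 mm high. Origin: centre of its underside.
- jar2: Bystander: small glass jar with a purple screw lid, 56 mm across, 86 mm high. Origin: centre of its underside.
- jar3: Bystander: small glass jar with a purple screw lid, 56 mm across, 86 mm high. Origin: centre of its underside.
- spoon: Bystander: flat bamboo spoon lying down, about 150 mm long (own x), 9 mm thick. Origin: on the shelf under its middle.
- strainer: Bystander: steel tea strainer, bowl 68 mm across and 25 mm high, handle to 123 mm along its own x. Origin: centre of the bowl's underside.

How it is judged:
By the outcome, as a careful person would: the job done as asked, in the order asked, and still so for the second after the job is handed in, with the robot touching nothing.
It also fails if it takes over 69 s, if anything falls off the work surface, if the arm or the gripper's body presses on something with over 40 N, if the wrist force passes 120 N, or if a joint passes its speed limit or range.

### The arm

A 7-joint arm with a two-finger parallel gripper is mounted at the origin on the work surface. World frame = base frame: x ahead of the robot, y to its left, z up, the work surface at z = 0. Lengths are in m, angles in rad, forces in N, time in s.
With the tool pointing down it reaches from about 0.4 to 0.9 m from the base axis. Payload 5.6 kg.
Tool frame: the origin (TCP) lies at the very end of the fingers, on their centre line; the grasp point (between the pads) lies 19 mm behind it; z points along the fingers, y is the direction in which the jaws open and shut (so a half turn about z gives the same grasp; the last joint's range is limited). The gripper opens to 92 mm and grips with 3 to 60 N. Pads are 20 mm wide; open, the fingers measure 128 mm over their backs; the gripper's body (75 mm by 189 mm) begins 69 mm behind the grasp point.
Start: joints at [-1.183, 0.468, -0.012, 1.603, 0.006, 1.071, -0.056], TCP at [0.271, 0.591, 0.189] pointing down, gripper open.
Joint ranges: [-2.53, 2.53], [-0.31, 2.02], [-1.57, 1.55], [0.28, 2.44], [-1.29, 4.43], [0.15, 1.84], [-2.92, 2.92]. Speed limits (rad/s): [2.57, 2.57, 3.14, 3.14, 3.14, 3.14, 3.14].

### API

Orientations are given as a unit quaternion [w, x, y, z].
In Python, from station import robot gives the robot as it stands.
- The arm moves only by the shell command python3 -m handwheel 'ROWS' [OPENING] [FORCE]. ROWS is JSON, a list that holds one entry, the list of rows, each a list of 6 numbers: the shift along the world's x, y, z in m, then the turn, a rotation vector about the world's x, y, z in degrees. In form: [[[tx, ty, tz, wx, wy, wz], ...]]. A call has 1 to 12 rows; each row is the pose to reach, as a shift and turn from the pose commanded when the call began; what a row does not reach only later rows make up. A row lasts 1/10 s, in which the tool goes at most 50 mm and 8.59 degrees, less where a joint would pass 70% of its speed; a pose out of reach is approached as far as the arm can. A call with a gripper value outside its range is refused whole. OPENING is the closure, from 0 (fully open) to 1 (shut), set as the call begins (- or left out, the last holds). The fingers move at their own pace and stop on an object; FORCE is the grip in N (left out, the last holds). Time passes only in rows, so rows that repeat a pose let the fingers close. It gives the time, the measured TCP pose, the force and the opening at its end, in the units of the state.
- robot.observe(): the state, without advancing time (a new reading comes with each control period).
- robot.capture(name): name is "side" or "top"; returns the picture (400x640x3 uint8, red, green, blue); there is no depth.
- robot.camera_info(name): a dict with "K" (3x3 intrinsics, pixels), "extrinsics" (4x4, takes a point from camera to world coordinates). Camera axes: x right, y down, z forward; pixel columns grow to the right and rows downward; lengths in m; the calibration is good to about 2 mm. A picture is of the moment at which its call begins. camera_info takes no time and is no camera call.
- robot.hand_in(): hands the job in, once; it reports no verdict.
Trained networks look in the newest picture that a camera, given by its name, has taken for a name from the list of things; names that differ only in an ending like _2 or _b are one class to them, and where a whole thing is asked for, a point or a joint stands for the part that bears it (a point fixed in the world has none). Each returns a list of dicts, best first, with "conf" (0 to 1); they miss things now and then, are a little off and sometimes report something else, mostly with a low value. They report only what shows in the picture. A call takes as long as a camera call.
- robot.cut_out(query, camera): "mask" (400x640 bool, what is visible of it).
- robot.spot_point(query, camera): "xyz" ([x, y, z] in m, in the coordinates of the camera as it stood for that picture, good to about 4 mm: a listed point, or the origin of a listed thing).
The state is a dict: "t": time; "qpos": joint angles; "qd": joint speeds; "joint_efforts": joint torques, N m; "tool_pos": TCP position; "tcp_rot": TCP orientation; "ft_force": force on the tool from outside, world axes, zero at the start; "moment": the same for the moment, N m; "opening": finger opening in m.
Only numpy, scipy, OpenCV 4.12 (cv2) and the standard library are available. Lean on these libraries where they do the work, as an engineer would, in place of code of your own. Each camera call takes 0.05 s, during which the arm holds its last target. There are 200 camera calls.

## Working session

There is one attempt and no reset: what is moved stays moved. The work goes in short steps, Python scripts to look and compute and a shell command to move; the robot and the scene stay as the last step left them, time stands still between calls to the robot, and variables do not carry over. Pictures are saved under pics/ and viewed, about 8 in all and at most 12, crops included, and the job is handed in when it is done.

```bash
mkdir -p pics; ls
cat > h.py <<'E'
import numpy as np, cv2
from station import robot
np.set_printoptions(precision=4,suppress=True)
def snap(c,n=None):
    im=robot.capture(c)
    if n: cv2.imwrite('pics/'+n,im[:,:,::-1])
    return im
def spot(q,c,k=2):
    E=np.array(robot.camera_info(c)['extrinsics'])
    return [(round(float(d['conf']),2),(E[:3,:3]@np.array(d['xyz'])+E[:3,3]).round(4)) for d in robot.spot_point(q,c)[:k]]
E
python3 - <<'E'
from h import *
s=robot.observe(); print(s)
a=snap('side','s1.png');b=snap('top','t1.png')
for c in('top','side'):
    print(c,robot.camera_info(c))
    for q in['box','lid_hinge','lid_top','cup','cup_grip','trivet','tin','sugar_bowl','spoon','strainer']: print(c,q,spot(q,c))
    print(c,spot('jar1',c,4))
    print(c,spot('walnut1',c,6))
print(robot.observe()['t'])
E
```

```text
pics
{'t': 0.0, 'qpos': array([-1.183 ,  0.4684, -0.0116,  1.6036,  0.006 ,  1.0714, -0.0563]), 'qd': array([ 0.0005, -0.    , -0.0007, -0.0006,  0.    ,  0.0003, -0.0005]), 'joint_efforts': array([  0.0004, -52.0569,  -0.0123, -24.3748,  -0.0566,   0.0171,
         0.0002]), 'tool_pos': array([0.2712, 0.59  , 0.1883]), 'tcp_rot': array([-0.0001,  0.2138,  0.9769, -0.0009]), 'ft_force': array([ 0.5148, -0.6953, -0.0387]), 'moment': array([ 0.0442,  0.0322, -0.0345]), 'opening': 0.09163831795725251}
top {'K': array([[380.3903,   0.    , 318.3187],
       [  0.    , 380.3903, 199.0132],
       [  0.    ,   0.    ,   1.    ]]), 'extrinsics': array([[ 0.0147, -0.9969,  0.0771,  0.4902],
       [-0.9998, -0.0138,  0.0123, -0.068 ],
       [-0.0112, -0.0773, -0.9969,  0.9817],
       [ 0.    ,  0.    ,  0.    ,  1.    ]])}
top box [(0.58, array([ 0.5754,  0.0197, -0.0019]))]
top lid_hinge [(0.89, array([0.6475, 0.028 , 0.0766]))]
top lid_top [(0.96, array([0.6709, 0.0302, 0.1487]))]
top cup [(0.75, array([ 0.583 , -0.2358,  0.0089]))]
top cup_grip [(0.72, array([ 0.4693, -0.2564,  0.0799])
[... 1307 characters left out ...]
array([ 0.5807, -0.2346,  0.0085]))]
side cup_grip [(0.57, array([ 0.4745, -0.2543,  0.0777])), (0.25, array([0.6708, 0.0265, 0.1468]))]
side trivet [(0.73, array([ 0.5805, -0.2433,  0.0033])), (0.56, array([ 0.5292, -0.4111,  0.003 ]))]
side tin []
side sugar_bowl [(0.87, array([0.5985, 0.3051, 0.0015]))]
side spoon [(0.71, array([ 0.3648, -0.1236,  0.0009])), (0.59, array([ 0.5642, -0.239 ,  0.0642]))]
side strainer [(0.7, array([ 0.5279, -0.4124,  0.0007]))]
side [(0.78, array([ 0.7354,  0.1698, -0.0021])), (0.65, array([ 0.3544,  0.1498, -0.0005]))]
side [(0.64, array([ 0.565 , -0.2405,  0.0649])), (0.52, array([ 0.5975, -0.2524,  0.0667])), (0.5, array([ 0.5868, -0.2203,  0.0604]))]
1.3
```

View pics/t1.png

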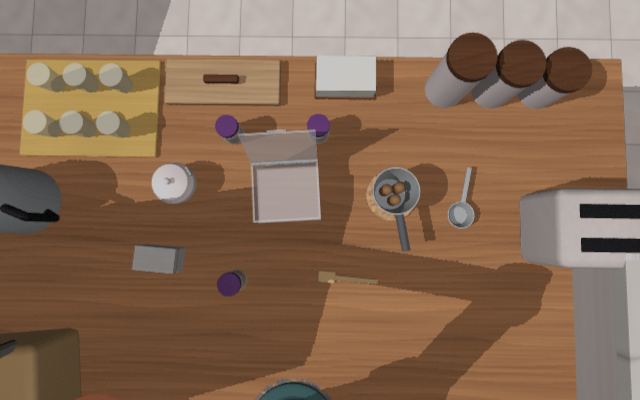

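View pics/s1.png

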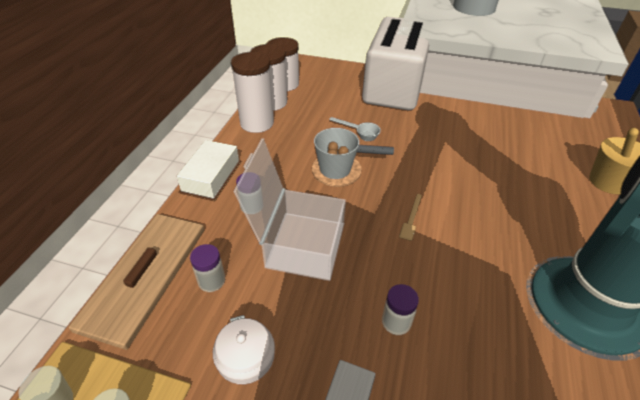

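The top view shows the box at about (285,178) px with its lid up on the far side (280,147). The cup is at (397,190) with its handle ending at (404,248), and the tin is at (157,259). The side view agrees. Next I'll refine the yaws by fitting silhouettes.

```bash
cat >> h.py <<'E'
from scipy.optimize import minimize
def proj(P,c):
    i=robot.camera_info(c);E=np.array(i['extrinsics']);K=np.array(i['K'])
    p=(np.asarray(P)-E[:3,3])@E[:3,:3]@K.T
    return p[:,:2]/p[:,2:]
def blk(x,y,yaw,z0,dx,dy,dz):
    p=np.array([[a*dx/2,b*dy/2,c*dz] for a in(-1,1) for b in(-1,1) for c in(0,1)])
    C,S=np.cos(yaw),np.sin(yaw)
    return p@np.array([[C,S,0],[-S,C,0],[0,0,1]])+[x,y,z0]
def fit(masks,x0,z0,d):
    def cost(v):
        t=0
        for c,m in masks.items():
            h=cv2.convexHull((proj(blk(v[0],v[1],v[2],z0,*d),c)*16).astype(np.float32)).astype(np.int32)
            r=np.zeros((400,640),np.uint8);cv2.fillConvexPoly(r,h,255,cv2.LINE_AA,4)
            r=r/255.;t+=1-np.minimum(r,m).sum()/np.maximum(r,m).sum()
        return t
    x0=np.array(x0,float);s=np.vstack([x0]+[x0+np.eye(3)[i]*[.008,.008,.1] for i in range(3)])
    o=minimize(cost,x0,method='Nelder-Mead',options=dict(initial_simplex=s,xatol=1e-5,fatol=1e-6,maxiter=400))
    return o.x,o.fun
E
python3 - <<'E'
from h import *
im={c:snap(c) for c in('top','side')}
mt=[(d['conf'],d['mask'].sum()) for d in robot.cut_out('tin','top')];print(mt)
m=robot.cut_out('tin','top')[0]['mask'].astype(float)
v,f=fit({'top':m},[.417,.33,0],0,(.06,.1,.07));print('tin',v,f,np.degrees(v[2]))
out=im['top'].copy()
for c in('top','side'):
    ds=robot.cut_out('box','%s'%c);print(c,[(d['conf'],d['mask'].sum()) for d in ds])
    if c=='top':mb=ds[0]['mask'];mb_={c:mb.astype(float)}
    else: mb_[c]=ds[0]['mask'].astype(float)
for k in mb_: print(k,fit({k:mb_[k]},[.578,.025,.08],0,(.14,.16,.08)))
vb,f=fit(mb_,[.578,.025,.08],0,(.14,.16,.08));print('box',vb,f)
for q in('cup_grip','cup'):
  for c in im: print(q,c,[(d['conf'],d['mask'].sum()) for d in robot.cut_out(q,c)])
for c in im:
    b=cv2.resize(im[c],None,fx=3,fy=3)
    for P,vv in((blk(*v,0,.06,.1,.07),v),(blk(*vb,0,.14,.16,.08),vb)):
        for i in range(8):
            for j in range(i):
                if bin(i^j).count('1')==1:
                    p=proj(P[[i,j]],c)*3;cv2.line(b,tuple(p[0].astype(int).tolist()),tuple(p[1].astype(int).tolist()),(255,0,0),1)
    ctr=(proj([[.578,.025,.04]],c)[0]*3).astype(int)
    r=b[ctr[1]-260:ctr[1]+200,ctr[0]-200:ctr[0]+200]
    out=r if c=='top' else np.hstack([out,r])
cv2.imwrite('pics/o2.png',out[:,:,::-1])
E
```

```text
[(0.86, np.int64(1344)), (0.68, np.int64(403))]
tin [ 0.4102  0.3347 -0.0285] 0.104737559645535 -1.634048185877082
top [(0.57, np.int64(6444))]
side [(0.78, np.int64(8627))]
top (array([0.59  , 0.0244, 0.0708]), np.float64(0.3588379740115556))
side (array([0.5815, 0.0226, 0.0581]), np.float64(0.3286799935032009))
box [0.5812 0.023  0.0607] 0.6898492903794168
cup_grip top []
cup_grip side [(0.58, np.int64(1871))]
cup top [(0.7, np.int64(1729)), (0.5, np.int64(584))]
cup side [(0.87, np.int64(1945))]
```

View pics/o2.png

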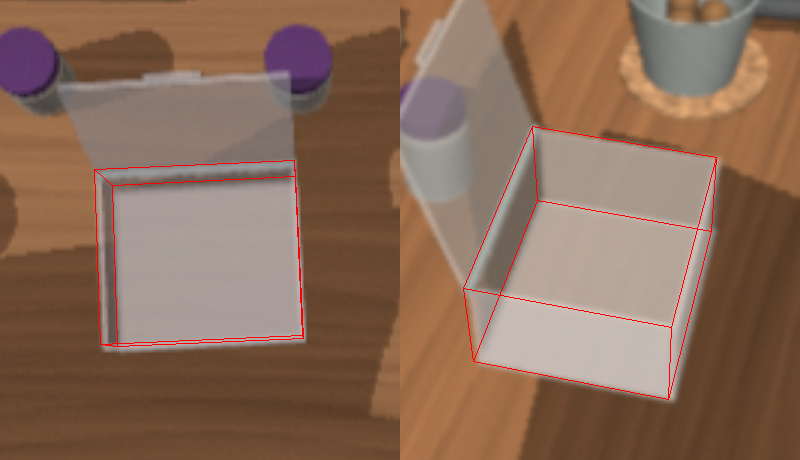

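```bash
python3 -m handwheel '[[[0,-0.03,0.03,0,0,0],[0.02,-0.08,0.06,0,0,-8],[0.04,-0.13,0.1,0,0,-16],[0.06,-0.18,0.12,0,0,-24],[0.08,-0.23,0.12,0,0,-32],[0.1,-0.28,0.12,0,0,-40]]]' 0; python3 -c "
from h import *;s=robot.observe();print(s['qpos'],s['tool_pos'],s['tcp_rot'],s['t'])"
```

```text
t: 2.4
tool_pos: [0.3573, 0.3471, 0.308]
tcp_rot: [0.0, 0.537, 0.843, 0.002]
ft_force: [0.6, 1.1, 0.2]
opening: 0.0921
[-1.0076  0.0918  0.1835  1.829  -0.0182  1.2192 -0.3821] [0.3573 0.3471 0.308 ] [0.0001 0.5372 0.8434 0.0016] 2.4
```

The overlay fits the box well: (0.580, 0.023), yaw about 3.4°. I don't have the arm's kinematics, so I'll log a few free-space poses while moving over and fit a model to plan the pour.

```bash
cat > log.py <<'E'
import json
from station import robot
s=robot.observe();d=[list(map(float,s[k])) for k in('qpos','tool_pos','tcp_rot')]
open('log.jsonl','a').write(json.dumps(d)+'\n')
print([round(x,3) for x in d[0]],round(s['t'],1))
E
echo '[[-1.183,0.4684,-0.0116,1.6036,0.006,1.0714,-0.0563],[0.2712,0.59,0.1883],[-0.0001,0.2138,0.9769,-0.0009]]' > log.jsonl
python3 log.py
python3 -m handwheel '[[[0.01,-0.04,0.01,0,0,8],[0.02,-0.08,0.02,0,0,16],[0.03,-0.12,0.04,0,0,24],[0.04,-0.16,0.06,0,0,32],[0.05,-0.2,0.08,0,0,40],[0.05,-0.24,0.08,0,0,40]]]' |head -2; python3 log.py
python3 -m handwheel '[[[0.01,-0.03,0,8,0,5],[0.02,-0.06,0,16,0,10],[0.03,-0.09,0,24,0,15],[0.04,-0.12,0,32,0,20],[0.05,-0.15,0,32,0,25]]]' |head -2; python3 log.py
python3 -m handwheel '[[[0,-0.03,0,-8,0,0],[0,-0.06,0,-16,0,0],[0,-0.09,0,-24,0,0],[0,-0.12,0,-32,0,0],[0,-0.12,0,-40,0,0],[0,-0.12,0,-48,5,0],[0,-0.12,0,-54,12,0]]]' |head -2; python3 log.py
```

```text
[-1.008, 0.092, 0.183, 1.829, -0.018, 1.219, -0.382] 2.4
t: 3.0
tool_pos: [0.4082, 0.1066, 0.389]
[-0.776, -0.126, 0.398, 1.853, 0.049, 1.399, 0.754] 3.0
t: 3.5
tool_pos: [0.4494, -0.0243, 0.3862]
[-0.55, 0.085, 0.904, 1.768, -0.432, 1.565, 1.856] 3.5
t: 4.2
tool_pos: [0.4493, -0.1414, 0.3861]
[-0.75, 0.187, 0.753, 1.722, 0.367, 1.574, 1.318] 4.2
```

```bash
cat > kin.py <<'E'
import numpy as np, json, itertools
from scipy.spatial.transform import Rotation as R
from scipy.optimize import least_squares
LIM=np.array([[-2.53,2.53],[-.31,2.02],[-1.57,1.55],[.28,2.44],[-1.29,4.43],[.15,1.84],[-2.92,2.92]])
def fk(q,p,s):
    h,a,b,c,e1,e2,f,g,phi,psi=p
    r=R.from_euler('z',s[0]*q[0]+psi);t=np.array([0,0,0.])
    t=t+r.apply([g,0,h]);r=r*R.from_euler('y',q[1])
    r=r*R.from_euler('z',s[1]*q[2]);t=t+r.apply([e1,0,a]);r=r*R.from_euler('y',q[3])
    r=r*R.from_euler('z',s[2]*q[4]);t=t+r.apply([e2,0,b]);r=r*R.from_euler('y',q[5])
    r=r*R.from_euler('z',s[3]*q[6]+phi);t=t+r.apply([0,0,c]) + (r*R.from_euler('z',-phi-s[3]*q[6])).apply([f,0,0])
    return t,r
def load():
    return [(np.array(a),np.array(b),R.from_quat(np.array(c)[[1,2,3,0]])) for a,b,c in map(json.loads,open('log.jsonl'))]
def fitk():
    D=load();best=None
    for s in itertools.product([1,-1],repeat=4):
      for phi in(0,np.pi/2,np.pi,-np.pi/2):
        def res(p):
            o=[]
            for q,t,r in D:
                T,Q=fk(q,p,s);o+=[(T-t),(Q.inv()*r).as_rotvec()*.3]
            return np.concatenate(o+[np.array(p[[4,5,6,7]])*.01])
        w=least_squares(res,[.35,.4,.4,.3,0,0,0,0,phi,0])
        if best is None or w.cost<best[0]: best=(w.cost,w.x,s,w.fun)
    return best
if __name__=='__main__':
    b=fitk();print(b[0],b[1].round(4),b[2],np.abs(b[3]).max());json.dump([b[1].tolist(),b[2]],open('kin.json','w'))
E
python3 kin.py
```

```text
0.00014459711830907014 [ 3.0300e-01  5.3560e-01  5.1060e-01  3.1240e-01 -1.2000e-02  4.6200e-02
  9.0000e-04 -4.2000e-03  1.5207e+00 -5.2800e-02] (-1, -1, -1, -1) 0.008117187812427113
```

```bash
cat > plan.py <<'E'
import numpy as np, json
from kin import *
p,s=json.load(open('kin.json'));p=np.array(p)
def ik(t,r,q0,w=.02):
    f=lambda q:np.concatenate([fk(q,p,s)[0]-t,(fk(q,p,s)[1].inv()*r).as_rotvec()*.3,w*.1*(q-q0)])
    o=least_squares(f,np.clip(q0,LIM[:,0]+.03,LIM[:,1]-.03),bounds=(LIM[:,0]+.02,LIM[:,1]-.02))
    e=f(o.x);return o.x,np.linalg.norm(e[:3]),np.linalg.norm(e[3:6])/.3
def tool(az,roll,flip):
    # handle axis azimuth az (pointing away from robot); roll about it; roll=0 tool down, jaws across
    y=np.array([-np.sin(az),np.cos(az),0])*flip;z=np.array([0,0,-1.]);x=np.cross(y,z)
    return R.from_rotvec(roll*np.array([np.cos(az),np.sin(az),0]))*R.from_matrix(np.array([x,y,z]).T)
if __name__=='__main__':
    q0=load()[-1][0]; az0=np.radians(10.4); box=np.array([.58,.023])
    for sgn in(-1,1):
     for flip in(1,-1):
      for tau in(0,20,35):
       for azp in (-20,10,40):
        q=q0.copy();W=0;log=[]
        def go(cx,cy,z,az,roll,n=6,prev=[None]):
            pass
        path=[]
        # roll: start -sgn*tau, pour to sgn*(125-tau)
        c0=np.array([.582,-.235])
        for k in np.linspace(0,1,2): path.append((c0,.3-.221*k,10.4,-sgn*tau))
        for k in np.linspace(0,1,6): path.append((c0+(box-c0)*k,.079+.171*min(1,2*k),10.4+(azp-10.4)*k,-sgn*tau))
        for k in np.linspace(.1,1,10): path.append((box,.25,azp,sgn*(-tau+125*k)))
        for c,z,az,ro in path:
            a=np.radians(az);r=tool(a,np.radians(ro),flip)
            t=np.array([*(c-.1*np.array([np.cos(a),np.sin(a)])),z])+r.apply([0,0,.019])
            q,e1,e2=ik(t,r,q);log.append((e1*1000,np.degrees(e2)))
        L=np.array(log);g=(L[:,0]<8)&(L[:,1]<3)
        print(sgn,flip,tau,azp,'ok' if g.all() else 'bad at %d/%d'%(np.argmin(g),len(g)),L.max(0).round(1),q.round(2))
E
python3 plan.py
```

```text
-1 1 0 -20 ok [0. 0.] [-1.27  1.54  1.03  1.64  0.56  1.82  1.03]
-1 1 0 10 ok [0. 0.] [-1.19  1.25  0.64  1.96  0.98  1.7   0.34]
-1 1 0 40 ok [0. 0.] [-1.03  1.19  0.46  2.24  1.44  1.73 -0.27]
-1 1 20 -20 ok [0. 0.] [-1.2   1.25  0.9   1.62  0.51  1.82  0.9 ]
-1 1 20 10 ok [0. 0.] [-1.16  0.98  0.54  1.99  0.97  1.6   0.4 ]
-1 1 20 40 ok [0. 0.] [-1.04  0.89  0.38  2.35  1.53  1.54 -0.11]
-1 1 35 -20 ok [0. 0.] [-1.08  0.99  0.68  1.63  0.53  1.82  0.74]
-1 1 35 10 ok [0. 0.] [-1.1   0.77  0.45  2.01  0.96  1.53  0.46]
-1 1 35 40 ok [0. 0.] [-0.99  0.64  0.31  2.4   1.56  1.39  0.08]
-1 -1 0 -20 ok [0. 0.] [-1.38  1.83  1.32  1.63  0.32  1.68 -1.82]
-1 -1 0 10 ok [0. 0.] [-1.62  2.    1.33  1.92  0.24  1.13 -2.05]
-1 -1 0 40 ok [2.2 0.8] [-1.68  2.    1.11  2.18  0.72  0.72 -2.9 ]
-1 -1 20 -20 ok [0. 0.] [-1.37  1.63  1.35  1.61  0.18  1.67 -1.82]
-1 -1 20 10 ok [0. 0.] [-1.65  1.8   1.43  1.96  0.06  1.05 -1.83]
-1 -1 20 40 ok [0. 0.] [-1.77  2.    1.4   2.27 -0.06  0.33 -1.94]
-1 -1 35 -20 ok [0. 0.] [-1.24  1.15  0.97  1.62  0.37  1.72 -2.19]
-1 -1 35 10 ok [0. 0.] [-1.55  1.22
[... 667 characters left out ...]
18 [16.9  4.8] [ 1.09  1.53 -1.43  1.51 -0.    1.82  1.67]
1 -1 0 -20 ok [0. 0.] [ 0.82  1.13 -0.4   2.11 -1.26  1.82 -0.11]
1 -1 0 10 ok [0. 0.] [ 1.    1.3  -0.71  1.8  -0.82  1.82 -0.71]
1 -1 0 40 bad at 14/18 [18.3  5.2] [ 1.1   2.   -1.55  1.52 -0.2   1.82 -1.78]
1 -1 20 -20 ok [0.1 0. ] [ 0.82  0.87 -0.31  2.18 -1.27  1.65 -0.24]
1 -1 20 10 ok [0. 0.] [ 0.86  1.   -0.49  1.81 -0.83  1.82 -0.63]
1 -1 20 40 bad at 15/18 [17.6  5. ] [ 1.11  1.8  -1.55  1.51 -0.04  1.82 -1.68]
1 -1 35 -20 ok [0.1 0. ] [ 0.72  0.66 -0.18  2.21 -1.27  1.55 -0.36]
1 -1 35 10 ok [0.1 0. ] [ 0.68  0.79 -0.23  1.82 -0.85  1.82 -0.57]
1 -1 35 40 bad at 16/18 [16.9  4.8] [ 1.09  1.53 -1.43  1.51 -0.    1.82 -1.47]
```

```bash
cat > d.py <<'E'
from plan import *
from station import robot
def delta(t,r):
    o=robot.observe();c=R.from_quat(np.array(o['tcp_rot'])[[1,2,3,0]])
    v=np.degrees((r*c.inv()).as_rotvec())
    print('shift',(np.array(t)-o['tool_pos']).round(4),'turn',v.round(1),np.linalg.norm(v).round(1),'t',round(o['t'],1))
def grasp(c,z,az,roll,back=0,L=.1,flip=1):
    a=np.radians(az);r=tool(a,np.radians(roll),flip)
    return np.array([c[0]-L*np.cos(a),c[1]-L*np.sin(a),z])+r.apply([0,0,.019-back]),r
E
python3 -m handwheel '[[[0,0,0,0,0,0],[0,0,0,0,0,0]]]'|head -2; python3 log.py; python3 kin.py
python3 - <<'E'
from d import *
delta(*grasp((.582,-.235),.079,10.4,35,.13))
E
```

```text
t: 4.4
tool_pos: [0.4498, -0.1421, 0.3843]
[-0.749, 0.193, 0.755, 1.723, 0.366, 1.571, 1.32] 4.4
0.0001890150404885255 [ 0.3003  0.5389  0.5164  0.3083 -0.0149  0.0495  0.0019 -0.0054  1.5238
 -0.0504] (-1, -1, -1, -1) 0.00778497171637427
shift [ 0.0454 -0.1735 -0.2143] turn [ 66.4 -10.9  16.8] 69.4 t 4.4
```

```bash
python3 -m handwheel '[[[0,-0.02,-0.01,7.4,-1.2,1.9],[0.01,-0.04,-0.03,14.8,-2.4,3.7],[0.015,-0.06,-0.05,22.1,-3.6,5.6],[0.02,-0.08,-0.08,29.5,-4.8,7.5],[0.025,-0.1,-0.11,36.9,-6,9.3],[0.03,-0.12,-0.14,44.3,-7.3,11.2],[0.035,-0.14,-0.17,51.6,-8.5,13.1],[0.04,-0.16,-0.2,59,-9.7,14.9],[0.045,-0.174,-0.214,66.4,-10.9,16.8],[0.045,-0.174,-0.214,66.4,-10.9,16.8],[0.045,-0.174,-0.214,66.4,-10.9,16.8],[0.045,-0.174,-0.214,66.4,-10.9,16.8]]]'; python3 log.py; python3 kin.py
python3 - <<'E'
from d import *
from h import snap,spot
delta(*grasp((.582,-.235),.079,10.4,35,.0))
snap('top','t3.png');im=snap('side','s3.png')
for c in('top','side'):
  for q in('cup','cup_grip'):print(c,q,spot(q,c))
E
```

```text
t: 5.6
tool_pos: [0.4952, -0.3169, 0.174]
tcp_rot: [-0.025, -0.086, 0.95, 0.299]
ft_force: [-0.1, 0.7, 1.2]
opening: 0.0917
[0.36, 0.757, 0.6, 1.441, -0.653, 1.663, 2.839] 5.6
0.00033398241895724653 [ 3.2600e-01  5.1280e-01  5.0900e-01  3.3220e-01 -1.0000e-02  2.6100e-02
  1.0000e-04 -7.2000e-03  1.5312e+00 -4.3200e-02] (-1, -1, -1, -1) 0.01129999329370128
shift [-0.0136  0.0745 -0.1105] turn [0.  0.2 0.1] 0.3 t 5.6
top cup []
top cup_grip [(0.63, array([ 0.4728, -0.2567,  0.079 ])), (0.42, array([ 0.5786, -0.2335,  0.0082]))]
side cup [(0.75, array([ 0.582 , -0.2339,  0.0095]))]
side cup_grip [(0.93, array([ 0.4755, -0.2559,  0.0778])), (0.45, array([ 0.5786, -0.2419,  0.0018]))]
```

View pics/s3.png

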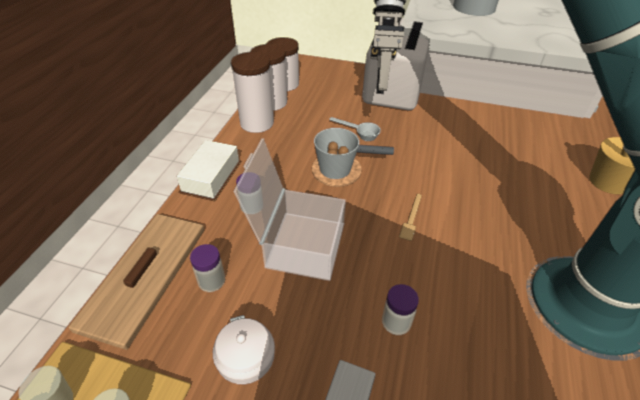

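Run:
```python
from d import *
box=np.array([.58,.023]);c0=np.array([.582,-.235])
for tau in(35,22):
    q=load()[-1][0]
    path=[(c0,.079+.0,10.4,tau)]
    for k in np.linspace(0,1,5): path.append((c0+(box-c0)*k,.079+.171*min(1,2*k),10.4,tau))
    for k in np.linspace(.2,1,5): path.append((box,.25,10.4,tau-125*k))
    for i,(c,z,az,ro) in enumerate(path):
        t,r=grasp(c,z,az,ro,.0)
        q,e1,e2=ik(t,r,q);print(tau,i,round(e1*1000,1),q.round(2))
```

```text
35 0 0.0 [ 0.27  0.81  0.56  1.63 -0.7   1.45  2.87]
35 1 0.0 [ 0.27  0.81  0.56  1.63 -0.7   1.45  2.87]
35 2 0.0 [ 0.16  0.62  0.58  1.72 -0.66  1.49  2.75]
35 3 0.0 [ 0.05  0.45  0.58  1.75 -0.62  1.54  2.58]
35 4 0.0 [-0.04  0.39  0.55  1.83 -0.64  1.48  2.5 ]
35 5 0.0 [-0.13  0.34  0.51  1.88 -0.66  1.41  2.4 ]
35 6 0.0 [-0.37  0.18  0.47  1.93 -0.27  1.12  1.99]
35 7 0.0 [-0.62  0.14  0.41  1.98  0.24  1.04  1.42]
35 8 0.0 [-0.86  0.26  0.4   2.01  0.63  1.16  0.95]
35 9 0.0 [-1.03  0.5   0.43  2.01  0.84  1.34  0.67]
35 10 0.0 [-1.12  0.8   0.48  1.98  0.94  1.52  0.49]
22 0 0.0 [ 0.15  0.7   0.61  1.75 -0.65  1.22  2.82]
22 1 0.0 [ 0.15  0.7   0.61  1.75 -0.65  1.22  2.82]
22 2 0.0 [ 0.01  0.52  0.64  1.8  -0.58  1.28  2.66]
22 3 0.0 [-0.12  0.34  0.64  1.81 -0.49  1.36  2.46]
22 4 0.0 [-0.21  0.29  0.61  1.87 -0.49  1.31  2.35]
22 5 0.0 [-0.31  0.25  0.57  1.91 -0.5   1.25  2.23]
22 6 0.0 [-0.56  0.14  0.51  1.96 -0.02  1.05  1.71]
22 7 0.0 [-0.83  0.19  0.48  2.    0.45  1.08  1.17]
22 8 0.0 [-1.04  0.39  0.5   2.01  0.73  1.23  0.81]
22 9 0.0 [-1.15  0.68  0.54  2.    0.86  1.4   0.59]
22 10 0.0 [-1.19  1.    0.57  1.95  0.93  1.57  0.45]
```

```bash
python3 -m handwheel '[[[-0.002,0.012,-0.018,-3,-0.5,0],[-0.004,0.024,-0.036,-6,-1,0],[-0.006,0.036,-0.054,-9.8,-1.8,0],[-0.009,0.048,-0.072,-9.8,-1.8,0],[-0.011,0.06,-0.09,-9.8,-1.8,0],[-0.013,0.068,-0.102,-9.8,-1.8,0],[-0.013,0.072,-0.109,-9.8,-1.8,0],[-0.013,0.072,-0.109,-9.8,-1.8,0],[-0.013,0.072,-0.109,-9.8,-1.8,0]]]'; python3 log.py
python3 - <<'E'
from d import *
delta(*grasp((.582,-.235),.079,10.4,25,.0))
E
```

```text
t: 6.8
tool_pos: [0.4818, -0.2455, 0.0625]
tcp_rot: [-0.019, -0.088, 0.972, 0.216]
ft_force: [-0.5, -0.5, -0.7]
opening: 0.0921
[0.195, 0.709, 0.582, 1.755, -0.672, 1.246, 2.852] 6.8
shift [ 0.0004  0.0004 -0.0007] turn [-0.1  0.   0.1] 0.2 t 6.8
```

```bash
python3 -m handwheel '[[[0,0,0,0,0,0],[0,0,0,0,0,0],[0,0,0,0,0,0],[0,0,0,0,0,0],[0,0,0,0,0,0],[0,0,0,0,0,0],[0,0,0,0,0,0],[0,0,0,0,0,0]]]' 1 60
python3 -m handwheel '[[[0,0,0.005,0,0,0],[0,0,0.015,0,0,0],[0,0,0.03,0,0,0],[0,0,0.045,0,0,0],[0,0,0.06,0,0,0],[0,0,0.06,0,0,0],[0,0,0.06,0,0,0]]]'
python3 - <<'E'
from h import *
im=snap('side');snap('top')
for c in('top','side'):
  for q in('cup','cup_grip'):print(c,q,spot(q,c))
cv2.imwrite('pics/s4.png',cv2.resize(im[0:240,220:460],None,fx=2.4,fy=2.4)[:,:,::-1])
E
```

```text
t: 7.6
tool_pos: [0.4814, -0.2446, 0.062]
tcp_rot: [-0.019, -0.088, 0.972, 0.217]
ft_force: [0.5, -0.5, 0.0]
opening: 0.03
t: 8.3
tool_pos: [0.4816, -0.2447, 0.1226]
tcp_rot: [-0.019, -0.088, 0.972, 0.217]
ft_force: [0.4, -0.7, -0.5]
opening: 0.0003
top cup [(0.93, array([ 0.5824, -0.2377,  0.0085])), (0.68, array([ 0.3653, -0.1215, -0.0011]))]
top cup_grip [(0.78, array([ 0.4723, -0.2587,  0.08  ]))]
side cup [(0.71, array([ 0.5799, -0.2348,  0.0109]))]
side cup_grip [(0.91, array([ 0.4745, -0.2552,  0.0761])), (0.2, array([ 0.3649, -0.121 , -0.0007]))]
```

View pics/s4.png

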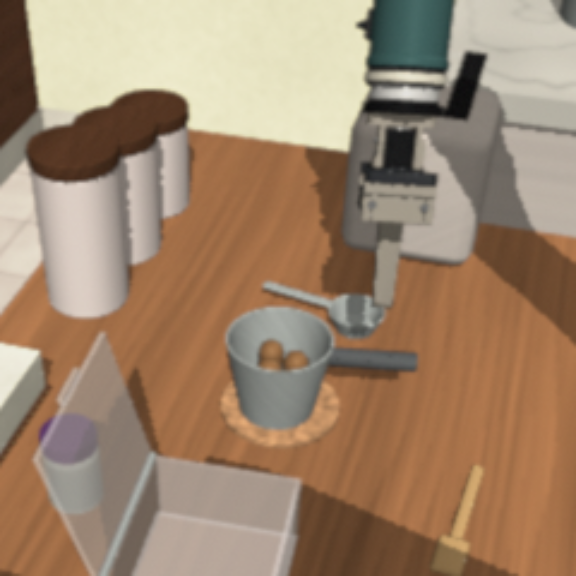

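The fingers were still closing when I lifted, so the cup stayed put. I'll open, go back down and give the close more time.

```bash
python3 -m handwheel '[[[0,0,0,0,0,0],[0,0,0,0,0,0],[0,0,0,0,0,0],[0,0,0,0,0,0],[0,0,0,0,0,0],[0,0,0,0,0,0],[0,0,0,0,0,0],[0,0,0,0,0,0],[0,0,0,0,0,0],[0,0,0,0,0,0]]]' 0
python3 -m handwheel '[[[0,0,-0.02,0,0,0],[0,0,-0.04,0,0,0],[0,-0.001,-0.055,0,0,0],[0,-0.001,-0.06,0,0,0],[0,-0.001,-0.06,0,0,0]]]'
python3 -m handwheel '[[[0,0,0,0,0,0],[0,0,0,0,0,0],[0,0,0,0,0,0],[0,0,0,0,0,0],[0,0,0,0,0,0],[0,0,0,0,0,0],[0,0,0,0,0,0],[0,0,0,0,0,0],[0,0,0,0,0,0],[0,0,0,0,0,0],[0,0,0,0,0,0],[0,0,0,0,0,0]]]' 1 60
python3 -m handwheel '[[[0,0,0,0,0,0],[0,0,0,0,0,0]]]'
```

```text
t: 9.6
tool_pos: [0.4814, -0.2447, 0.1221]
tcp_rot: [-0.019, -0.088, 0.972, 0.217]
ft_force: [0.7, -0.2, -0.0]
opening: 0.0783
t: 10.1
tool_pos: [0.4806, -0.2454, 0.0606]
tcp_rot: [-0.02, -0.087, 0.972, 0.218]
ft_force: [0.1, -0.2, 0.6]
opening: 0.0919
t: 11.3
tool_pos: [0.4809, -0.2463, 0.0625]
tcp_rot: [-0.019, -0.087, 0.972, 0.217]
ft_force: [-1.4, -0.1, 3.7]
opening: 0.0002
t: 11.5
tool_pos: [0.4809, -0.2461, 0.0625]
tcp_rot: [-0.02, -0.088, 0.972, 0.217]
ft_force: [-1.6, -1.4, 6.3]
opening: 0.0004
```

Run:
```python
from h import *
im=snap('side');tp=snap('top')
for c in('top','side'):
  for q in('cup','cup_grip'):print(c,q,spot(q,c))
a=cv2.resize(im[80:230,270:430],(640,600),interpolation=cv2.INTER_CUBIC)[:, :400]
b=cv2.resize(tp[150:270,350:450],(400,480),interpolation=cv2.INTER_CUBIC)
b=np.vstack([b,np.zeros((120,400,3),np.uint8)])
cv2.imwrite('pics/s5.png',np.hstack([cv2.resize(im[80:230,300:400],(400,600)),b])[:,:,::-1])
```

```text
top cup [(0.8, array([ 0.5797, -0.2374,  0.0077]))]
top cup_grip []
side cup [(0.85, array([ 0.5809, -0.2354,  0.0113]))]
side cup_grip [(0.84, array([ 0.4682, -0.2541,  0.0744]))]
```

View pics/s5.png

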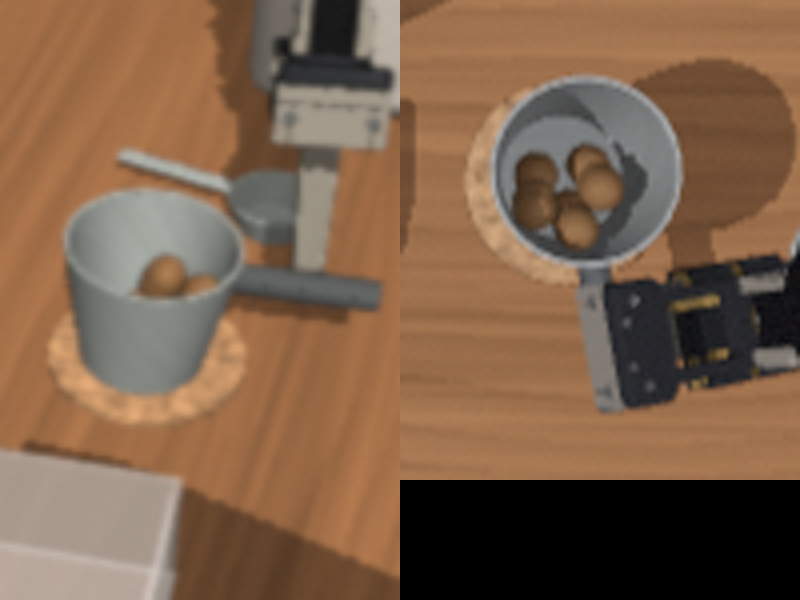

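Run:
```python
from h import *
from d import *
o=robot.observe();t=o['tool_pos'];r=R.from_quat(np.array(o['tcp_rot'])[[1,2,3,0]])
print(r.as_matrix(),o['moment'],o['ft_force'],o['opening'])
P=[t,t+r.apply([0,0,-.019]),t+r.apply([0,0,-.05]),[.4836,-.253,.079],[.582-.142*.984,-.235-.142*.18,.079]]
for c in('side','top'):print(c,proj(P,c).round(0).tolist())
```

```text
[[-0.9839 -0.1619 -0.076 ]
 [-0.1789  0.8905  0.4183]
 [ 0.      0.4251 -0.9051]] [-0.1246  0.5856  0.3438] [-2.6282 -0.9943  5.6903] 0.00029633797043176834
side [[376.0, 157.0], [376.0, 150.0], [378.0, 137.0], [376.0, 150.0], [393.0, 151.0]]
top [[397.0, 233.0], [401.0, 233.0], [410.0, 232.0], [401.0, 232.0], [404.0, 250.0]]
```

Run:
```python
from h import *
from d import *
o=robot.observe();r=R.from_quat(np.array(o['tcp_rot'])[[1,2,3,0]])
t=np.array([.4816,-.2447,.1226])
P=[t,t+r.apply([0,.018,0]),t-r.apply([0,.018,0]),t-r.apply([0,0,.05])]
print(proj(P,'side').round(1))
```

```text
[[377.9 137.8]
 [378.2 139.3]
 [377.6 136.3]
 [380.1 116.7]]
```

Run:
```python
from h import *
im=cv2.imread('pics/s4.png')[200:330,330:450]; t3=cv2.imread('pics/t3.png')
a=cv2.resize(im,(400,433),interpolation=cv2.INTER_CUBIC)
b=cv2.resize(t3[140:290,350:470],(346,433),interpolation=cv2.INTER_CUBIC)
cv2.imwrite('pics/x6.png',np.hstack([a,b]))
```

View pics/x6.png

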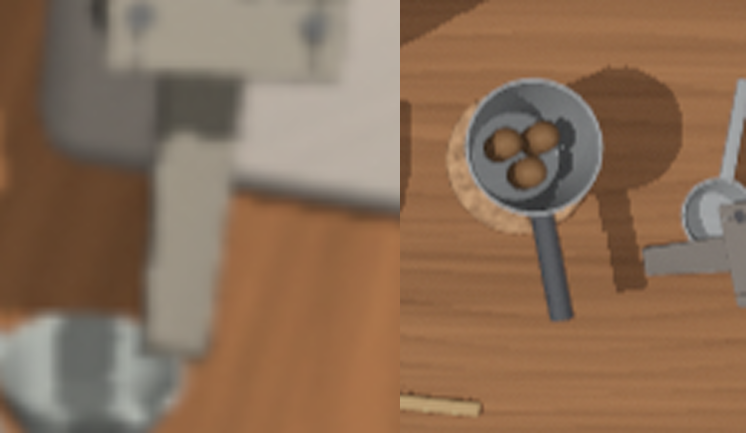

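Run:
```python
from h import *
from d import *
r=tool(np.radians(10.4),np.radians(35),1)
t=np.array([.4952,-.3169,.174])
P=[t,t+r.apply([0,.046,0]),t+r.apply([0,.064,0]),t+r.apply([0,.055,-.02]),t-r.apply([0,.055,0])]
for c in('side','top'):print(c,proj(P,c).round(1).tolist())
im=cv2.imread('pics/s3.png')[20:110,350:430];t3=cv2.imread('pics/t3.png')[170:290,410:570]
cv2.imwrite('pics/x7.png',np.hstack([cv2.resize(im,(400,450),interpolation=cv2.INTER_CUBIC),cv2.resize(t3,(400,300),interpolation=cv2.INTER_CUBIC).copy() if 0 else np.vstack([cv2.resize(t3,(400,300),interpolation=cv2.INTER_CUBIC),np.zeros((150,400,3),np.uint8)])]))
```

```text
side [[380.3, 102.5], [381.5, 101.3], [382.0, 100.8], [382.6, 92.1], [379.0, 103.8]]
top [[440.6, 227.9], [426.4, 230.9], [420.6, 232.2], [431.4, 230.6], [456.4, 224.5]]
```

View pics/x7.png

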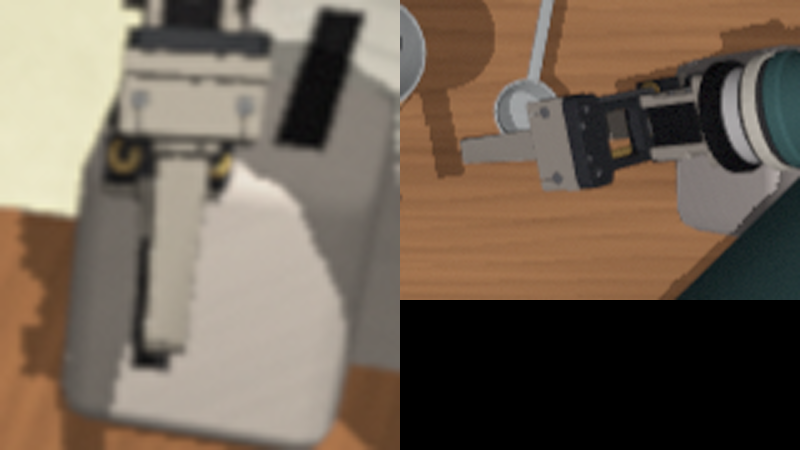

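Comparing the images with the reported pose, the real fingertips end about 24 mm short of the reported TCP along the tool axis. It shows in both views and in three poses. The jaws closed on top of the bar, so I'll go 24 mm deeper.

```bash
sed -i 's/\[0,0,.019-back\]/[0,0,.043-back]/' d.py
python3 -m handwheel '[[[0,0,0.01,0,0,0],[0,0,0.02,0,0,0],[0,0,0.02,0,0,0],[0,0,0.02,0,0,0],[0,0,0.02,0,0,0],[0,0,0.02,0,0,0],[0,0,0.02,0,0,0],[0,0,0.02,0,0,0],[0,0,0.02,0,0,0],[0,0,0.02,0,0,0],[0,0,0.02,0,0,0],[0,0,0.02,0,0,0]]]' 0
python3 - <<'E'
from d import *
delta(*grasp((.581,-.236),.079,10.4,25,.0))
from h import *
snap('side');snap('top')
for c in('top','side'):
  for q in('cup','cup_grip'):print(c,q,spot(q,c))
E
```

```text
t: 13.0
tool_pos: [0.4814, -0.2457, 0.082]
tcp_rot: [-0.019, -0.088, 0.972, 0.217]
ft_force: [0.9, -0.5, -0.4]
opening: 0.0917
shift [-0.002   0.0095 -0.042 ] turn [-0.2 -0.   0.1] 0.2 t 13.0
top cup [(0.75, array([ 0.5786, -0.2344,  0.0084]))]
top cup_grip []
side cup [(0.87, array([ 0.5836, -0.2359,  0.0097]))]
side cup_grip [(0.59, array([ 0.4708, -0.2491,  0.077 ])), (0.19, array([ 0.7373,  0.1717, -0.0029]))]
```

```bash
python3 -m handwheel '[[[0,0,-0.015,0,0,0],[-0.001,0.005,-0.03,0,0,0],[-0.002,0.01,-0.04,0,0,0],[-0.002,0.011,-0.042,0,0,0],[-0.002,0.011,-0.042,0,0,0]]]'
python3 -m handwheel '[[[0,0,0,0,0,0],[0,0,0,0,0,0],[0,0,0,0,0,0],[0,0,0,0,0,0],[0,0,0,0,0,0],[0,0,0,0,0,0],[0,0,0,0,0,0],[0,0,0,0,0,0],[0,0,0,0,0,0],[0,0,0,0,0,0],[0,0,0,0,0,0],[0,0,0,0,0,0]]]' 1 60
python3 log.py
```

```text
t: 13.8
tool_pos: [0.479, -0.234, 0.0393]
tcp_rot: [-0.02, -0.088, 0.972, 0.217]
ft_force: [0.4, 0.2, -0.2]
opening: 0.0916
t: 15.0
tool_pos: [0.4794, -0.2348, 0.04]
tcp_rot: [-0.019, -0.088, 0.972, 0.217]
ft_force: [0.8, -0.4, 0.1]
opening: 0.0187
[0.207, 0.724, 0.542, 1.781, -0.679, 1.195, 2.855] 15.0
```

```bash
python3 -m handwheel '[[[0,0,0.006,0,0,0],[0,0,0.018,0,0,0],[0,0,0.036,0,0,0],[0,0,0.055,0,0,0],[0,0,0.075,0,0,0],[0,0,0.095,0,0,0],[0,0,0.115,0,0,0],[0,0.01,0.135,0,0,0],[0,0.02,0.15,0,0,0],[0,0.03,0.16,0,0,0],[0,0.03,0.16,0,0,0]]]'
python3 log.py
python3 - <<'E'
from h import *
im=snap('side');snap('top')
for c in('top','side'):
  for q in('cup','cup_grip'):print(c,q,spot(q,c))
cv2.imwrite('pics/s8.png',cv2.resize(im[0:240,220:460],None,fx=2.4,fy=2.4)[:,:,::-1])
E
```

```text
t: 16.1
tool_pos: [0.4802, -0.203, 0.2017]
tcp_rot: [-0.018, -0.089, 0.972, 0.217]
ft_force: [0.0, -0.2, -2.2]
opening: 0.0183
[0.095, 0.479, 0.616, 1.741, -0.552, 1.405, 2.664] 16.1
top cup [(0.66, array([ 0.5801, -0.205 ,  0.1676]))]
top cup_grip []
side cup [(0.93, array([ 0.5798, -0.2025,  0.1698])), (0.64, array([0.6681, 0.0326, 0.1467]))]
side cup_grip [(0.78, array([ 0.4741, -0.2198,  0.2402]))]
```

View pics/s8.png

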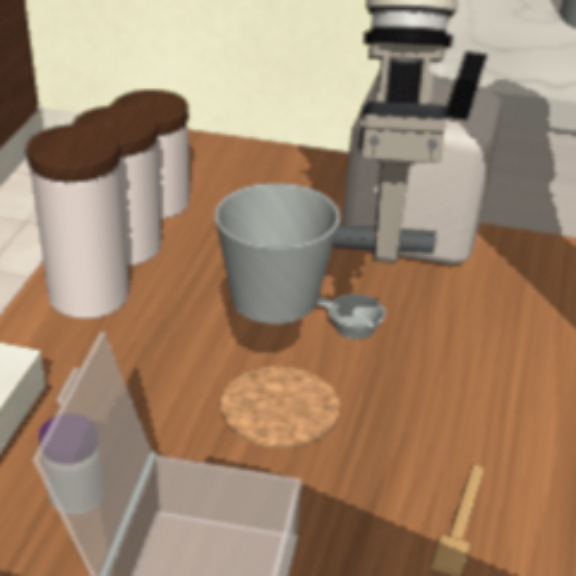

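The cup is lifted and level (cup at ~(278,250), bare trivet at (280,405) in the crop). Moving over the box and computing the pour rows.

```bash
python3 -m handwheel '[[[0,0.01,0,0,0,0],[-0.001,0.03,0,0,0,0],[-0.002,0.055,0,0,0,0],[-0.003,0.08,0,0,0,0],[-0.004,0.105,0,0,0,0],[-0.005,0.13,0,0,0,0],[-0.006,0.155,0,0,0,0],[-0.006,0.18,0,0,0,0],[-0.006,0.2,0,0,0,0],[-0.006,0.209,0,0,0,0],[-0.006,0.209,0,0,0,0]]]'
python3 log.py
python3 - <<'E'
from d import *
from h import *
snap('side');snap('top')
for c in('top','side'):
  for q in('cup','trivet','lid_top','tin'):print(c,q,spot(q,c))
g=lambda ro:grasp((0,0),0,10.4,ro)
t0,r0=g(25)
for k in range(0,130,10):
    t,r=g(25-k);print(k,(t-t0).round(3),np.degrees((r*r0.inv()).as_rotvec()).round(1))
E
```

```text
t: 17.5
tool_pos: [0.4729, 0.0057, 0.2]
tcp_rot: [-0.02, -0.089, 0.972, 0.217]
ft_force: [-0.6, -0.4, -1.9]
opening: 0.0185
[-0.231, 0.292, 0.532, 1.969, -0.576, 1.205, 2.34] 17.5
top cup [(0.89, array([0.5725, 0.0068, 0.1661])), (0.66, array([0.3519, 0.1489, 0.0023]))]
top trivet [(0.91, array([ 0.5775, -0.2474,  0.0001])), (0.39, array([0.6694, 0.029 , 0.1499]))]
top lid_top [(0.6, array([0.6692, 0.0289, 0.151 ]))]
top tin [(0.81, array([ 0.417 ,  0.3362, -0.0025])), (0.72, array([0.5707, 0.0016, 0.1908]))]
side cup [(0.63, array([0.5729, 0.0081, 0.168 ]))]
side trivet [(0.64, array([ 0.5799, -0.2416,  0.0014])), (0.35, array([0.6474, 0.0322, 0.0781]))]
side lid_top [(0.98, array([0.671 , 0.0272, 0.1465])), (0.31, array([ 0.5285, -0.4134, -0.0011]))]
side tin []
0 [0. 0. 0.] [0. 0. 0.]
10 [ 0.001 -0.007 -0.003] [-9.8 -1.8  0. ]
20 [ 0.003 -0.014 -0.004] [-19.7  -3.6   0. ]
30 [ 0.004 -0.022 -0.004] [-29.5  -5.4  -0. ]
40 [ 0.005 -0.029 -0.003] [-39.3  -7.2   0. ]
50 [ 0.007 -0.036  0.   ] [-49.2  -9.    0. ]
60 [ 0.008 -0.042  0.004] [-59.  -10.8  -0. ]
70 [ 0.009 -0.048  0.009] [-68.9 -12.6  -0. ]
80 [ 0.01  -0.053  0.014] [-78.7 -14.4  -0. ]
90 [ 0.01  -0.056  0.021] [-88.5 -16.2   0. ]
100 [ 0.011 -0.059  0.028] [-98.4 -18.1  -0. ]
110 [ 0.011 -0.06   0.035] [-108.2  -19.9   -0. ]
120 [ 0.011 -0.06   0.043] [-118.   -21.7   -0. ]
```

```bash
python3 -m handwheel '[[[0,-0.003,-0.004,-5,-0.9,0],[0.001,-0.007,-0.008,-9.8,-1.8,0],[0.002,-0.011,-0.012,-15,-2.7,0],[0.003,-0.014,-0.016,-19.7,-3.6,0],[0.004,-0.018,-0.019,-24.6,-4.5,0],[0.004,-0.022,-0.022,-29.5,-5.4,0],[0.005,-0.026,-0.025,-34.5,-6.3,0],[0.005,-0.029,-0.025,-39.3,-7.2,0],[0.006,-0.033,-0.025,-44.3,-8.1,0],[0.007,-0.036,-0.025,-49.2,-9,0],[0.008,-0.039,-0.023,-54,-9.9,0],[0.008,-0.042,-0.021,-59,-10.8,0]]]'
python3 log.py
python3 - <<'E'
from d import *
g=lambda ro:grasp((0,0),0,10.4,ro)
t0,r0=g(-35)
for k in range(0,75,10):
    t,r=g(-35-k);print(k,(t-t0).round(3),np.degrees((r*r0.inv()).as_rotvec()).round(1))
E
```

```text
t: 19.2
tool_pos: [0.4816, -0.0373, 0.1794]
tcp_rot: [0.028, -0.086, 0.95, -0.299]
ft_force: [0.3, 0.5, -2.5]
opening: 0.0186
[-0.939, 0.299, 0.608, 2.122, 0.54, 0.951, 1.049] 19.2
0 [0. 0. 0.] [0. 0. 0.]
10 [ 0.001 -0.006  0.005] [-9.8 -1.8  0. ]
20 [ 0.002 -0.01   0.011] [-19.7  -3.6  -0. ]
30 [ 0.003 -0.014  0.017] [-29.5  -5.4   0. ]
40 [ 0.003 -0.017  0.024] [-39.3  -7.2  -0. ]
50 [ 0.003 -0.018  0.031] [-49.2  -9.   -0. ]
60 [ 0.003 -0.018  0.039] [-59.  -10.8   0. ]
70 [ 0.003 -0.017  0.046] [-68.9 -12.6   0. ]
```

```bash
python3 -m handwheel '[[[0.001,-0.003,0.002,-5,-0.9,0],[0.001,-0.006,0.005,-9.8,-1.8,0],[0.002,-0.008,0.008,-15,-2.7,0],[0.002,-0.01,0.011,-19.7,-3.6,0],[0.003,-0.012,0.014,-24.6,-4.5,0],[0.003,-0.014,0.017,-29.5,-5.4,0],[0.003,-0.016,0.021,-34.5,-6.3,0],[0.003,-0.017,0.024,-39.3,-7.2,0],[0.003,-0.018,0.028,-44.3,-8.1,0],[0.003,-0.018,0.031,-49.2,-9,0],[0.003,-0.018,0.035,-54,-9.9,0],[0.003,-0.018,0.039,-59,-10.8,0]]]'
python3 -m handwheel '[[[0,0,0,0,0,0],[0,0,0,0,0,0],[0,0,0,0,0,0],[0,0,0,0,0,0],[0,0,0,0,0,0]]]'
python3 log.py
python3 - <<'E'
from h import *
im=snap('side');tp=snap('top')
for c in('top','side'):print(spot('walnut1',c,8))
print(spot('lid_top','side'))
cv2.imwrite('pics/s9.png',np.hstack([cv2.resize(im[40:300,210:410],(400,520)),cv2.resize(tp[80:260,200:338],(400,520))])[:,:,::-1])
E
```

```text
t: 20.4
tool_pos: [0.485, -0.0546, 0.2171]
tcp_rot: [-0.068, 0.062, -0.674, 0.733]
ft_force: [-0.3, -1.2, -2.0]
opening: 0.0187
t: 20.9
tool_pos: [0.4845, -0.0557, 0.2184]
tcp_rot: [-0.067, 0.061, -0.675, 0.732]
ft_force: [0.5, -0.1, -1.9]
opening: 0.0187
[-1.217, 1.016, 0.679, 2.068, 0.843, 1.317, 0.484] 20.9
[(0.69, array([0.5227, 0.0662, 0.0168])), (0.48, array([0.5892, 0.0843, 0.0222])), (0.43, array([ 0.5327, -0.0389,  0.0155])), (0.39, array([0.5504, 0.0809, 0.0165]))]
[(0.56, array([0.5722, 0.0606, 0.0171])), (0.42, array([ 0.5342, -0.0412,  0.0144])), (0.37, array([0.5473, 0.0508, 0.0198])), (0.26, array([ 0.527 , -0.412 , -0.0001]))]
[(0.61, array([0.6715, 0.0278, 0.1473]))]
```

View pics/s9.png

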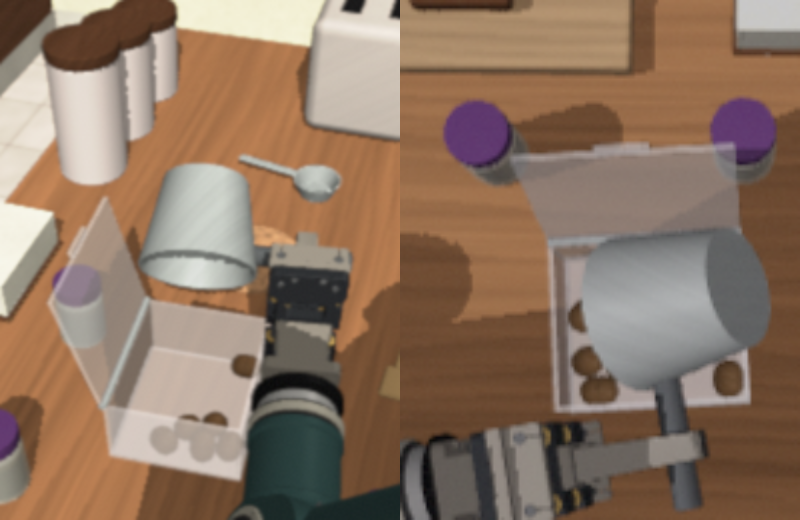

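```bash
python3 -m handwheel '[[[0,0,-0.003,7.3,1.3,0],[0,0,-0.007,14.6,2.7,0],[0,0.001,-0.013,22,4,0],[0,0.003,-0.019,29.5,5.4,0],[-0.001,0.006,-0.024,37,6.8,0],[-0.001,0.01,-0.03,44.3,8.1,0],[-0.002,0.014,-0.034,51.6,9.4,0],[-0.003,0.018,-0.037,59,10.8,0],[-0.003,0.018,-0.039,59,10.8,0]]]'
python3 -m handwheel '[[[-0.001,0.005,0,7.3,1.3,0],[-0.002,0.01,0.002,14.6,2.7,0],[-0.003,0.016,0.005,22,4,0],[-0.004,0.021,0.01,29.5,5.4,0],[-0.005,0.026,0.012,37,6.8,0],[-0.006,0.031,0.015,44.3,8.1,0],[-0.007,0.037,0.018,51.6,9.4,0],[-0.008,0.042,0.021,59,10.8,0],[-0.008,0.042,0.021,59,10.8,0],[-0.008,0.042,0.021,59,10.8,0]]]'
python3 log.py
python3 -m handwheel '[[[0.001,-0.01,0,0,0,0],[0.002,-0.03,0,0,0,0],[0.003,-0.055,0,0,0,0],[0.004,-0.085,0,0,0,0],[0.005,-0.115,0,0,0,0],[0.005,-0.145,0,0,0,0],[0.005,-0.175,0,0,0,0],[0.005,-0.205,0,0,0,0],[0.005,-0.23,0,0,0,0],[0.005,-0.243,0,0,0,0],[0.005,-0.246,0,0,0,0],[0.005,-0.246,0,0,0,0]]]'
python3 - <<'E'
from h import *
from d import *
delta(*grasp((.580,-.241),.079,10.4,25))
im=snap('side','s10f.png');tp=snap('top','t10f.png')
for c in('top','side'):
  print(c,spot('walnut1',c,8))
  for q in('cup','cup_grip','trivet','lid_top'):print(c,q,spot(q,c))
cv2.imwrite('pics/s10.png',np.hstack([cv2.resize(im[40:300,210:410],(400,520)),cv2.resize(tp[110:240,240:440],(400,260))[:0] if 0 else cv2.resize(tp[120:250,240:340],(400,520))])[:,:,::-1])
E
```

```text
t: 22.05
tool_pos: [0.4816, -0.0408, 0.1812]
tcp_rot: [0.029, -0.082, 0.951, -0.296]
ft_force: [-0.7, -0.7, -1.3]
opening: 0.0186
t: 23.05
tool_pos: [0.4719, 0.0043, 0.1979]
tcp_rot: [-0.022, -0.087, 0.972, 0.215]
ft_force: [0.0, -0.0, -1.4]
opening: 0.019
[-0.247, 0.298, 0.552, 1.971, -0.577, 1.207, 2.341] 23.1
t: 24.25
tool_pos: [0.4786, -0.2405, 0.2]
tcp_rot: [-0.02, -0.088, 0.972, 0.217]
ft_force: [0.2, 1.1, -1.4]
opening: 0.0182
shift [-0.0003 -0.0006 -0.16  ] turn [-0.2 -0.   0. ] 0.2 t 24.2
top [(0.68, array([0.5492, 0.0765, 0.0183])), (0.64, array([0.5196, 0.0709, 0.0205])), (0.64, array([0.5911, 0.0827, 0.0231])), (0.59, array([0.5466, 0.0473, 0.0208])), (0.44, array([ 0.5337, -0.0379,  0.0129])), (0.42, array([0.5718, 0.0607, 0.0215]))]
top cup [(0.88, array([ 0.5775, -0.241 ,  0.1673])), (0.73, array([ 0.7389, -0.0571, -0.0029]))]
top cup_grip []
top trivet [(0.94, array([ 0.58  , -0.2452,  0.0018])), (0.48, array([ 0.5314, -0.4169,  0.0009]))]
top lid_top [(0.84, array([0.6708, 0.0288, 0.1517]))]
side [(0.66, array([ 0.5328, -0.0419,  0.0159])), (0.49, array([0.5725, 0.0616, 0.0158])), (0.49, array([0.5454, 0.0508, 0.0164]))]
side cup [(0.71, array([ 0.582 , -0.2396,  0.1692]))]
side cup_grip [(0.77, array([ 0.4732, -0.2597,  0.2369])), (0.31, array([0.3562, 0.1513, 0.0005]))]
side trivet [(0.98, array([ 0.5818, -0.2447,  0.0016])), (0.5, array([ 0.5309, -0.4141,  0.0014]))]
side lid_top [(0.84, array([0.6694, 0.0244, 0.1494]))]
```

View pics/s10.png

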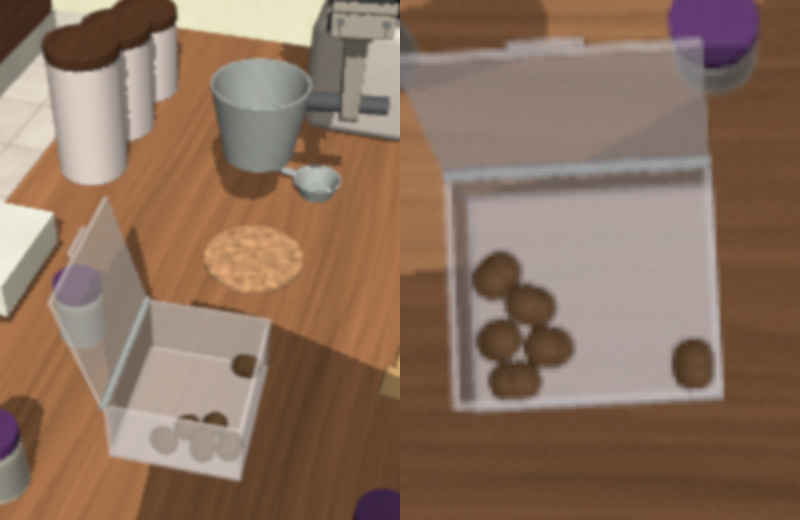

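All six walnuts are in the box (right crop: five at (480–570, 270–380), one at (693,362)). Next I'll lower the cup onto the trivet, whose centre is about (0.580, -0.245).

```bash
python3 -m handwheel '[[[0,-0.002,-0.02,0,0,0],[0,-0.004,-0.05,0,0,0],[0,-0.004,-0.08,0,0,0],[0,-0.004,-0.11,0,0,0],[0,-0.004,-0.13,0,0,0],[0,-0.004,-0.145,0,0,0],[0,-0.004,-0.152,0,0,0],[0,-0.004,-0.156,0,0,0],[0,-0.004,-0.159,0,0,0],[0,-0.004,-0.159,0,0,0]]]'
python3 -m handwheel '[[[0,0,-0.001,0,0,0],[0,0,-0.002,0,0,0],[0,0,-0.002,0,0,0]]]'
```

```text
t: 25.85
tool_pos: [0.4788, -0.246, 0.0415]
tcp_rot: [-0.019, -0.088, 0.972, 0.217]
ft_force: [0.6, -0.3, -2.0]
opening: 0.0187
t: 26.15
tool_pos: [0.4784, -0.2459, 0.0397]
tcp_rot: [-0.019, -0.088, 0.972, 0.217]
ft_force: [-0.6, -0.8, 2.9]
opening: 0.0188
```

```bash
python3 -m handwheel '[[[0,0,0,0,0,0],[0,0,0,0,0,0],[0,0,0,0,0,0],[0,0,0,0,0,0],[0,0,0,0,0,0],[0,0,0,0,0,0],[0,0,0,0,0,0],[0,0,0,0,0,0],[0,0,0,0,0,0],[0,0,0,0,0,0],[0,0,0,0,0,0]]]' 0
python3 -m handwheel '[[[0.001,-0.006,0.013,0,0,0],[0.003,-0.016,0.035,0,0,0],[0.005,-0.028,0.06,0,0,0],[0.008,-0.042,0.09,0,0,0],[0.01,-0.056,0.12,0,0,0],[0.012,-0.056,0.16,-5,-1,0],[0.012,-0.04,0.2,-12,-2.2,0],[0.012,-0.02,0.24,-19,-3.4,0],[0.012,0,0.28,-24.6,-4.5,0],[0.012,0,0.29,-24.6,-4.5,0]]]' 1
python3 log.py
python3 - <<'E'
from h import *
from d import *
delta(*(np.array([.725,.03,.30]),tool(np.radians(3.4),0,1)))
snap('side','s11.png');snap('top','t11.png')
for c in('top','side'):
  for q in('cup','trivet','lid_top','lid_hinge'):print(c,q,spot(q,c))
q,e,f=ik(np.array([.725,.03,.141]),tool(np.radians(3.4),0,1),robot.observe()['qpos']);print(q.round(2),e,f)
q,e,f=ik(np.array([.725,.03,.30]),tool(np.radians(3.4),0,1),robot.observe()['qpos']);print(q.round(2),e,f)
E
```

```text
t: 27.25
tool_pos: [0.4784, -0.2457, 0.039]
tcp_rot: [-0.019, -0.088, 0.972, 0.217]
ft_force: [0.0, -0.1, 0.3]
opening: 0.0919
t: 28.25
tool_pos: [0.494, -0.2393, 0.3347]
tcp_rot: [0.005, -0.096, 0.995, 0.001]
ft_force: [0.2, 0.8, 0.6]
opening: 0.014
[-0.246, 0.188, 0.755, 1.71, -0.143, 1.289, 2.302] 28.2
shift [ 0.231   0.2693 -0.0347] turn [-0.2  0.6 -7.6] 7.7 t 28.2
top cup [(0.94, array([ 0.5799, -0.2449,  0.0081]))]
top trivet [(0.86, array([ 0.5796, -0.2442,  0.003 ]))]
top lid_top [(0.93, array([0.6676, 0.0301, 0.1483]))]
top lid_hinge [(0.7, array([0.6457, 0.0232, 0.0777]))]
side cup [(0.77, array([ 0.5791, -0.2472,  0.0099]))]
side trivet [(0.87, array([ 0.5806, -0.2419,  0.0031])), (0.32, array([ 0.5807, -0.2446,  0.0097]))]
side lid_top [(0.79, array([0.6711, 0.0277, 0.1473]))]
side lid_hinge []
[-0.46  0.71  0.58  1.44 -0.41  1.12  1.83] 7.415832750935958e-06 2.997753545745015e-05
[-0.48  0.58  0.62  1.3  -0.33  1.37  1.77] 8.937455452881292e-06 4.14184068319281e-05
```

```bash
python3 -m handwheel '[[[0.025,0.02,0,0,0,-1],[0.06,0.05,0,0,0,-3],[0.095,0.085,0,0,0,-5],[0.13,0.12,0,0,0,-7],[0.16,0.16,0,0,0,-7.6],[0.19,0.2,0,0,0,-7.6],[0.22,0.235,0,0,0,-7.6],[0.236,0.26,0,0,0,-7.6],[0.238,0.268,0,0,0,-7.6],[0.238,0.268,0,0,0,-7.6]]]'
python3 -m handwheel '[[[0,0,-0.04,0,0,0],[0,0,-0.08,0,0,0],[0,0,-0.12,0,0,0],[0,0,-0.15,0,0,0],[0,0,-0.175,0,0,0],[0,0,-0.188,0,0,0],[0,0,-0.193,0,0,0],[0,0,-0.193,0,0,0]]]'
python3 log.py
python3 - <<'E'
from h import *
snap('side');snap('top')
for c in('top','side'):
  for q in('lid_top','jar1'):print(c,q,spot(q,c,3))
E
```

```text
t: 29.75
tool_pos: [0.7283, 0.0229, 0.3274]
tcp_rot: [-0.001, -0.024, 1.0, 0.001]
ft_force: [-0.2, -0.1, -0.9]
opening: 0.0005
t: 30.55
tool_pos: [0.7284, 0.0211, 0.1366]
tcp_rot: [0.001, -0.023, 1.0, 0.001]
ft_force: [0.5, 0.7, -0.1]
opening: 0.0003
[-0.442, 0.704, 0.588, 1.46, -0.417, 1.103, 1.842] 30.6
top lid_top [(0.72, array([0.6706, 0.029 , 0.1486]))]
top jar1 [(0.86, array([ 0.7395, -0.0553, -0.0014])), (0.86, array([0.3528, 0.1476, 0.0016]))]
side lid_top [(0.79, array([0.6715, 0.0294, 0.1459]))]
side jar1 [(0.88, array([ 0.3597,  0.1499, -0.0014])), (0.78, array([ 0.7378,  0.1697, -0.0056]))]
```

```bash
python3 -m handwheel '[[[-0.012,0,0,0,0,0],[-0.024,0,0,0,0,0],[-0.036,0,0,0,0,0],[-0.048,0,0,0,0,0],[-0.06,0,0,0,0,0],[-0.072,0,0,0,0,0],[-0.084,0,0,0,0,0],[-0.096,0,0,0,0,0],[-0.104,0,0,0,0,0],[-0.112,0,0,0,0,0],[-0.112,0,0,0,0,0],[-0.112,0,0,0,0,0]]]'
python3 -m handwheel '[[[0,0,0,0,0,0],[0,0,0,0,0,0],[0,0,0,0,0,0],[0,0,0,0,0,0],[0,0,0,0,0,0]]]'
python3 - <<'E'
from h import *
a=snap('side','s12.png');b=snap('top','t12.png')
for c in('top','side'):
  for q in('lid_top',):print(c,q,spot(q,c,3))
E
```

```text
t: 32.05
tool_pos: [0.6167, 0.0225, 0.1363]
tcp_rot: [0.001, -0.024, 1.0, 0.001]
ft_force: [-0.4, -0.7, -0.1]
opening: 0.0005
t: 32.55
tool_pos: [0.6164, 0.0223, 0.136]
tcp_rot: [0.0, -0.024, 1.0, 0.001]
ft_force: [-0.9, 0.2, 0.5]
opening: 0.0004
top lid_top [(0.73, array([0.5801, 0.0262, 0.0974]))]
side lid_top [(0.84, array([0.5807, 0.0211, 0.1037]))]
```

```bash
python3 -m handwheel '[[[0,0.01,0.03,0,0,0],[0,0.02,0.07,0,0,-4],[0,0.03,0.11,0,0,-12],[-0.02,0.05,0.15,0,0,-20],[-0.04,0.08,0.17,0,0,-28],[-0.06,0.11,0.18,0,0,-36],[-0.08,0.14,0.18,0,0,-44],[-0.1,0.17,0.18,0,0,-52],[-0.11,0.19,0.18,0,0,-60]]]' 0
python3 log.py
python3 - <<'E'
from h import *
b=snap('top','t13.png');a=snap('side')
print(spot('lid_top','top'),spot('lid_top','side'),spot('tin','top'))
im1=cv2.imread('pics/t11.png')
ds=robot.cut_out('tin','top');print([(d['conf'],d['mask'].sum(),np.argwhere(d['mask']).mean(0).round()) for d in ds])
x0=[.415,.334,0]
P=blk(*[.4135,.334,-.03],0,.06,.1,.07)
out=cv2.resize(im1[225:295,115:205],None,fx=7,fy=7,interpolation=cv2.INTER_CUBIC)
def dr(P,col):
  for i in range(8):
    for j in range(i):
      if bin(i^j).count('1')==1:
        p=((proj(P[[i,j]],'top')-[115,225]+.5)*7).astype(int).tolist();cv2.line(out,p[0],p[1],col,1)
dr(P,(0,0,255))
m=ds[0]['mask'].astype(float);v,f=fit({'top':m},x0,0,(.06,.1,.07));print(v,f)
cs,_=cv2.findContours(ds[0]['mask'].astype(np.uint8),0,2);c=max(cs,key=cv2.contourArea);cv2.polylines(out,[((c[:,0]-[115,225]+.5)*7).astype(int)],True,(0,255,0),1)
cv2.imwrite('pics/tin.png',out)
E
```

```text
t: 33.65
tool_pos: [0.5045, 0.2149, 0.3161]
tcp_rot: [0.0, 0.48, 0.877, 0.001]
ft_force: [0.0, 0.4, -0.7]
opening: 0.0703
[-1.183, 0.22, 0.863, 1.739, -0.177, 1.26, 0.29] 33.6
[(0.9, array([0.5791, 0.022 , 0.0863])), (0.36, array([ 0.4145,  0.3354, -0.0009]))] [(0.64, array([0.5751, 0.022 , 0.0847]))] [(0.58, array([ 0.4152,  0.335 , -0.0033])), (0.19, array([ 0.4696, -0.2632,  0.0791]))]
[(0.71, np.int64(389), array([262., 174.]))]
[0.4123 0.2763 0.1269] 0.7223376923706037
```

View pics/tin.png

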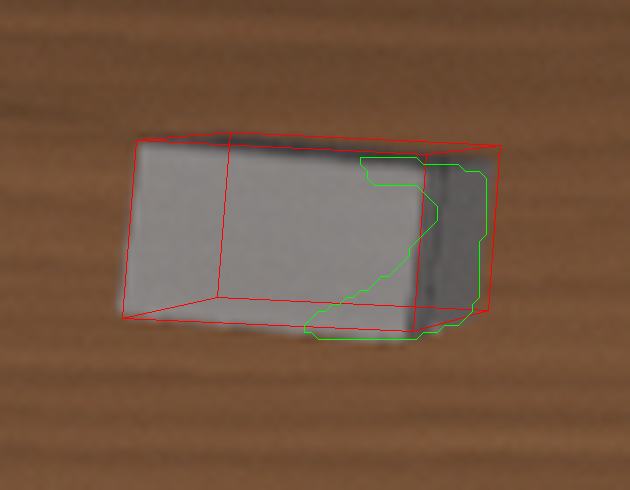

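The lid is shut (its top reads z≈0.085). In the overlay the tin sits about 2° more clockwise than my model, so I'll take the tin as (0.412, 0.334) with yaw -3.6°.

```bash
python3 -m handwheel '[[[-0.01,0.015,-0.01,0,0,-5],[-0.03,0.04,-0.03,0,0,-12],[-0.05,0.07,-0.05,0,0,-20],[-0.07,0.095,-0.07,0,0,-28],[-0.09,0.115,-0.1,0,0,-36],[-0.093,0.119,-0.14,0,0,-37],[-0.093,0.119,-0.16,0,0,-37],[-0.093,0.119,-0.16,0,0,-37]]]'
python3 log.py
python3 - <<'E'
from h import *
from d import *
delta(*(np.array([.412,.334,.006]),tool(np.radians(-93.6),0,1)))
E
```

```text
t: 34.75
tool_pos: [0.4127, 0.3289, 0.1536]
tcp_rot: [0.002, 0.733, 0.68, -0.002]
ft_force: [0.5, 0.0, 0.5]
opening: 0.0917
[-1.413, 0.386, 0.84, 1.973, -0.349, 0.937, -0.473] 34.8
shift [-0.0007  0.0051 -0.1476] turn [ 0.3 -0.   0.7] 0.8 t 34.8
```

```bash
python3 -m handwheel '[[[-0.001,0.003,-0.03,0,0,0.5],[-0.001,0.003,-0.06,0,0,0.5],[-0.001,0.003,-0.09,0,0,0.5],[-0.001,0.003,-0.12,0,0,0.5],[-0.001,0.003,-0.14,0,0,0.5],[-0.001,0.003,-0.149,0,0,0.5],[-0.001,0.003,-0.149,0,0,0.5]]]'
python3 -m handwheel '[[[0,0,0,0,0,0],[0,0,0,0,0,0],[0,0,0,0,0,0],[0,0,0,0,0,0],[0,0,0,0,0,0],[0,0,0,0,0,0],[0,0,0,0,0,0],[0,0,0,0,0,0],[0,0,0,0,0,0]]]' 1 40
python3 -m handwheel '[[[0,0,0.01,0,0,0],[0,0,0.03,0,0,0],[0,0,0.06,0,0,0],[0,0,0.09,0,0,0],[0,0,0.12,0,0,0],[0,0,0.14,0,0,0],[0,0,0.14,0,0,0]]]'
python3 log.py
python3 - <<'E'
from h import *
b=snap('top','t14.png');a=snap('side','s14.png')
for c in('top','side'):print(spot('tin',c),spot('lid_top',c),spot('box',c))
E
```

```text
t: 35.45
tool_pos: [0.4134, 0.3337, 0.0072]
tcp_rot: [0.001, 0.73, 0.683, 0.001]
ft_force: [0.6, 0.4, -0.0]
opening: 0.0921
t: 36.35
tool_pos: [0.4121, 0.3348, 0.0076]
tcp_rot: [0.001, 0.73, 0.684, 0.001]
ft_force: [-2.1, -0.0, 5.9]
opening: 0.06
t: 37.05
tool_pos: [0.4139, 0.3354, 0.1497]
tcp_rot: [0.001, 0.73, 0.683, 0.003]
ft_force: [0.1, 0.7, -1.7]
opening: 0.0597
[-1.416, 0.395, 0.839, 1.974, -0.367, 0.922, -0.457] 37.0
[(0.68, array([0.4163, 0.3355, 0.1395]))] [(0.83, array([0.5782, 0.0223, 0.0876]))] [(0.94, array([ 0.5778,  0.0203, -0.0014]))]
[(0.61, array([0.4118, 0.3405, 0.1388]))] [(0.7, array([0.5786, 0.0229, 0.0864]))] [(0.88, array([0.5813, 0.0262, 0.0039])), (0.25, array([0.3547, 0.1507, 0.0012]))]
```

```bash
python3 -m handwheel '[[[0.005,-0.01,0,0,0,1],[0.02,-0.035,0.01,0,0,2],[0.038,-0.07,0.02,0,0,3],[0.058,-0.11,0.02,0,0,4],[0.08,-0.15,0.02,0,0,5],[0.1,-0.19,0.02,0,0,6],[0.122,-0.23,0.02,0,0,7],[0.142,-0.27,0.02,0,0,7.2],[0.158,-0.297,0.02,0,0,7.2],[0.164,-0.31,0.02,0,0,7.2],[0.165,-0.313,0.02,0,0,7.2],[0.165,-0.313,0.02,0,0,7.2]]]'
python3 -m handwheel '[[[0,0,-0.01,0,0,0],[0,0,-0.025,0,0,0],[0,0,-0.035,0,0,0],[0,0,-0.035,0,0,0]]]'
python3 log.py
python3 - <<'E'
from h import *
from d import *
delta(*(np.array([.579,.0225,.0]),tool(np.radians(3.4-90),0,1)))
b=snap('top','t15.png');a=snap('side','s15.png')
for c in('top','side'):
  print(spot('tin',c),spot('lid_top',c),spot('box',c))
m={c:robot.cut_out('tin',c)[0]['mask'].astype(float) for c in('top','side')}
z=robot.observe()['tool_pos'][2]-.0095
ds=fit({'side':m['side']},[.579,.022,.06],z,(.06,.1,.07));print(z,ds)
E
```

```text
t: 38.65
tool_pos: [0.5768, 0.0221, 0.1665]
tcp_rot: [0.001, 0.686, 0.728, 0.0]
ft_force: [0.3, -0.3, -1.8]
opening: 0.0597
t: 39.05
tool_pos: [0.5756, 0.0222, 0.1298]
tcp_rot: [-0.0, 0.685, 0.728, -0.001]
ft_force: [-0.3, 0.9, -2.6]
opening: 0.0598
[-0.71, 0.511, 0.811, 1.88, -0.451, 0.946, 0.37] 39.0
shift [ 0.0034  0.0003 -0.1298] turn [ 0.1 -0.1 -0.1] 0.2 t 39.0
[(0.64, array([0.5773, 0.0244, 0.1202]))] [(0.23, array([0.6461, 0.0254, 0.0812]))] []
[(0.81, array([0.5757, 0.0278, 0.1204])), (0.55, array([ 0.3567,  0.149 , -0.0004]))] [(0.94, array([0.579 , 0.0179, 0.0844])), (0.45, array([0.5763, 0.0256, 0.1233]))] [(0.8, array([0.58  , 0.0253, 0.0035]))]
0.12280011933519937 (array([0.582 , 0.0246, 0.2133]), np.float64(0.12088840058738393))
```

```bash
python3 -m handwheel '[[[0.001,-0.001,-0.008,0,0,0],[0.003,-0.002,-0.016,0,0,0],[0.003,-0.002,-0.023,0,0,0],[0.003,-0.002,-0.028,0,0,0],[0.003,-0.002,-0.031,0,0,0],[0.003,-0.002,-0.033,0,0,0],[0.003,-0.002,-0.034,0,0,0],[0.003,-0.002,-0.034,0,0,0]]]'
python3 -m handwheel '[[[0,0,-0.001,0,0,0],[0,0,-0.001,0,0,0],[0,0,-0.001,0,0,0]]]'
python3 -m handwheel '[[[0,0,-0.001,0,0,0],[0,0,-0.001,0,0,0],[0,0,-0.001,0,0,0]]]'
```

```text
t: 40.35
tool_pos: [0.5805, 0.0193, 0.0981]
tcp_rot: [0.001, 0.686, 0.728, 0.001]
ft_force: [0.1, 0.0, -2.3]
opening: 0.06
t: 40.65
tool_pos: [0.5804, 0.0194, 0.0972]
tcp_rot: [0.001, 0.686, 0.728, 0.001]
ft_force: [-0.5, -0.2, -2.2]
opening: 0.0596
t: 40.95
tool_pos: [0.5804, 0.0193, 0.096]
tcp_rot: [0.001, 0.686, 0.728, 0.001]
ft_force: [-0.4, 0.3, -1.4]
opening: 0.0599
```

```bash
python3 -m handwheel '[[[0,0,-0.001,0,0,0],[0,0,-0.001,0,0,0],[0,0,-0.001,0,0,0]]]'|grep -E 'pos|force'
python3 -m handwheel '[[[0,0,-0.001,0,0,0],[0,0,-0.001,0,0,0],[0,0,-0.001,0,0,0]]]'|grep -E 'pos|force'
python3 -m handwheel '[[[0,0,-0.001,0,0,0],[0,0,-0.001,0,0,0],[0,0,-0.001,0,0,0]]]'|grep -E 'pos|force'
python3 - <<'E'
from h import *
b=snap('top','t16.png');a=snap('side','s16.png')
for c in('top','side'): print(spot('tin',c),spot('lid_top',c),spot('box',c))
E
```

```text
tool_pos: [0.5804, 0.0193, 0.095]
ft_force: [0.2, -0.4, -2.2]
tool_pos: [0.5803, 0.0193, 0.094]
ft_force: [0.2, 0.9, -1.4]
tool_pos: [0.5803, 0.0193, 0.093]
ft_force: [0.6, 0.1, -0.6]
[(0.72, array([0.5829, 0.0219, 0.0833]))] [] [(0.71, array([ 0.5785,  0.0185, -0.0041]))]
[(0.78, array([0.5799, 0.0215, 0.0854])), (0.62, array([ 0.7366,  0.1697, -0.0014]))] [(0.89, array([0.5777, 0.0218, 0.0866]))] [(0.94, array([0.5824, 0.0258, 0.0007]))]
```

```bash
python3 -m handwheel '[[[-0.001,0,0,0,0,0],[-0.001,0.0005,-0.001,0,0,0],[-0.001,0.0005,-0.001,0,0,0]]]'|grep -E 'pos|force'
python3 -m handwheel '[[[0,0,-0.0005,0,0,0],[0,0,-0.0005,0,0,0],[0,0,-0.0005,0,0,0]]]'|grep -E 'pos|force|t:'
```

```text
tool_pos: [0.5793, 0.0194, 0.0926]
ft_force: [-1.7, -0.6, 3.6]
t: 42.85
tool_pos: [0.5793, 0.0195, 0.0925]
tcp_rot: [0.001, 0.686, 0.728, 0.001]
ft_force: [-4.3, -1.0, 8.9]
```

Firm contact at z=0.0925. Releasing and retreating straight up.

```bash
python3 -m handwheel '[[[0,0,0.0005,0,0,0],[0,0,0.0005,0,0,0],[0,0,0.0005,0,0,0],[0,0,0.0005,0,0,0],[0,0,0.0005,0,0,0],[0,0,0.0005,0,0,0],[0,0,0.0005,0,0,0]]]' 0 | grep -E 'force|opening'
python3 -m handwheel '[[[0,0,0.005,0,0,0],[0,0,0.02,0,0,0],[0,0,0.05,0,0,0],[0,0,0.09,0,0,0],[0,0,0.13,0,0,0],[0,0,0.17,0,0,0],[-0.03,0,0.2,0,0,0],[-0.07,0.04,0.2,0,0,0],[-0.11,0.08,0.2,0,0,0],[-0.15,0.12,0.2,0,0,0],[-0.15,0.16,0.2,0,0,0],[-0.15,0.16,0.2,0,0,0]]]'
python3 - <<'E'
from h import *
b=snap('top','t17.png');a=snap('side','s17.png')
for c in('top','side'):
    for q in('tin','lid_top','box','cup','trivet','sugar_bowl','spoon','strainer'): print(c,q,spot(q,c,1))
    print(c,'jar',spot('jar1',c,3));print(c,'nut',spot('walnut1',c,7))
    m=robot.cut_out('tin',c)
    if m: print('tinfit',c,fit({c:m[0]['mask'].astype(float)},[.579,.022,.06],.085,(.06,.1,.07)),m[0]['mask'].sum())
print(robot.observe()['t'])
E
```

```text
ft_force: [-0.5, -0.3, -0.4]
opening: 0.0921
t: 44.75
tool_pos: [0.427, 0.1854, 0.2932]
tcp_rot: [-0.0, 0.682, 0.731, 0.002]
ft_force: [-0.1, 0.4, 0.6]
opening: 0.0921
top tin [(0.92, array([0.5852, 0.0205, 0.0854]))]
top lid_top [(0.9, array([0.5793, 0.0214, 0.087 ]))]
top box [(0.9, array([ 0.5764,  0.0182, -0.0021]))]
top cup [(0.74, array([ 0.5774, -0.2461,  0.0065]))]
top trivet [(0.78, array([ 0.579 , -0.2457,  0.0026]))]
top sugar_bowl [(0.71, array([0.597 , 0.3056, 0.0023]))]
top spoon [(0.6, array([ 0.366 , -0.1239, -0.0026]))]
top strainer [(0.31, array([0.3521, 0.1489, 0.001 ]))]
top jar [(0.86, array([0.7389, 0.1694, 0.0017])), (0.78, array([0.3546, 0.1506, 0.0025]))]
top nut []
tinfit top (array([0.5788, 0.0207, 0.0627]), np.float64(0.09257386989345762)) 1342
side tin [(0.69, array([0.5766, 0.0219, 0.0847]))]
side lid_top [(0.68, array([0.5754, 0.0212, 0.0854]))]
side box []
side cup [(0.84, array([ 0.5805, -0.2481,  0.0096]))]
side trivet [(0.64, array([ 0.5801, -0.2431,  0.0042]))]
side sugar_bowl [(0.85, array([ 0.6012,  0.3056, -0.0005]))]
side spoon [(0.7, array([ 0.7362, -0.0482, -0.0013]))]
side strainer [(0.43, array([ 0.5281, -0.4117,  0.0009]))]
side jar [(0.98, array([ 0.7402, -0.0492, -0.001 ])), (0.64, array([ 0.355 ,  0.1495, -0.0036])), (0.63, array([ 0.7358,  0.1716, -0.0028]))]
side nut [(0.42, array([ 0.7381, -0.0497,  0.0003]))]
tinfit side (array([0.5808, 0.0187, 0.1008]), np.float64(0.08931011425414992)) 1975
45.95
```

```bash
python3 -m handwheel '[[[0,0,0,0,0,0],[0,0,0,0,0,0],[0,0,0,0,0,0],[0,0,0,0,0,0]]]'|head -2; python3 -c "
from h import *
print(robot.observe()['ft_force'],robot.hand_in())"
```

```text
t: 46.35
tool_pos: [0.4294, 0.1798, 0.292]
the job is handed in; nothing more can be done
[-0.0856 -0.297   0.3283] None
```

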